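Ease the retaining clip off the specimen-stage post with the wedge

ROBOT

A 6-joint arm with a two-finger parallel gripper is mounted at the origin on the work surface. World frame = base frame: x ahead of the robot, y to its left, z up, the work surface at z = 0. Lengths are in m, angles in rad, forces in N, time in s.
With the tool pointing down it reaches from about 0.375 to 0.9 m from the base axis. Payload 3.1 kg.
Tool frame: the origin (TCP) lies between the finger pads; the fingertips stand manip.finger_overhang ahead of it and the grasp point (between the pads) lies 5 mm behind it (manip.finger_overhang is the distance from the TCP to the fingertips, in m); z points along the fingers, y is the line along which they close (so a half turn about z gives the same grasp; the last joint's range is limited). The gripper opens to 85 mm and grips with 20 to 120 N. Pads are 22 mm wide; open, the fingers measure 114 mm over their backs; the gripper's body (76 mm by 85 mm) begins 54 mm behind the grasp point. The pads swing forward as they close: fully open they stand 13 mm farther back than shut.
Start: joints at [-1.421, 0.527, 1.433, -0, 1.181, -0.178], TCP at [0.202, -0.591, 0.245] pointing down, gripper open.
Joint ranges: [-3.08, 3.08], [-0.75, 2.2], [0.22, 2.44], [-1.43, 4.57], [0, 2.65], [-2.85, 2.85]. Speed limits (rad/s): [2.79, 2.79, 3.14, 3.14, 3.14, 3.14].

INTERFACE

Orientations are given as a unit quaternion [x, y, z, w].
In Python, from station import manip gives the robot as it stands.
- The arm moves only by the tool drive_tool, never from a script. Its argument "plan" is a list of rows, each a list of 7 numbers: the shift along the tool's x, y, z in m, then the turn, a rotation vector about the tool's x, y, z in degrees, then the opening, from -1 (shut) to 1 (fully open). In form: [[x, y, z, wx, wy, wz, gripper], ...]. A call has 1 to 10 rows; each row shifts and turns the commanded pose from where the row before left it, along the tool's axes as they then stand; what a row does not reach is not made up. A row lasts 1/10 s, in which the tool goes at most 50 mm and 8.59 degrees, less where a joint would pass 70% of its speed; a pose out of reach is approached as far as the arm can. A call is refused whole if a number of a shift passes 0.05 or a number of a turn 8.59, either way. A call with a gripper value outside its range is refused whole. The fingers move at their own pace and stop on an object; "newtons" is the grip in N (left out, the last holds). Time passes only in rows, so rows that do not move let the fingers close. It gives the time, the measured TCP pose, the force, the opening and the grip force at its end, in the units of the state.
- manip.sense(): the state, without advancing time (a new reading comes with each control period).
- manip.snapshot(name): name is "scene" or "side" or "wrist"; returns a dict with "image" (420x560x3 uint8, red, green, blue), "z_map" (420x560 float32, m along the optical axis (not along the pixel's ray), 0 where there is no reading), "fov_y" (degrees; the focal length in pixels is half the picture's height over the tangent of half this angle, whatever the lens; pixels are square), "cx", "cy" (the principal point, pixels), "extrinsics" (4x4, takes a point from camera to world coordinates); the wrist camera has in their place "mount" (4x4, takes a point from camera to tool coordinates, whose origin is the TCP and whose axes are the flange's). Camera axes: x right, y up, looking along -z (the intrinsics and any distortion apply to the point x, -y, -z); pixel columns grow to the right and rows downward; lengths in m; the calibration is good to about 2 mm. A picture is of the moment at which its call begins: read the wrist's pose just before it.
- manip.sign_off(): hands the job in; it is judged then, once.
The state is a dict: "t": time; "q": joint angles; "qd": joint speeds; "tau": joint torques, N m; "tcp_pos": TCP position; "tool_rot": TCP orientation; "force": force on the tool from outside, world axes, zero at the start; "ft_torque": the same for the moment, N m; "finger_gap": opening from 0.0 (shut) to 1.0 (fully open); "gripper_force": force on a finger pad.
Only numpy, scipy, OpenCV 4.12 (cv2) and the standard library are available. Lean on these libraries where they do the work, as an engineer would, in place of code of your own. Each camera call takes 0.05 s, during which the arm holds its last target. There are 200 camera calls.

TASK

The specimen stage is held on its post by a spring clip that has to come off. Take the steel wedge from its tool stand, lay its flat back against the post's head and slide it gently (under 15 N) down between the post and the bow of the clip until the clip is spread and springs off the post, without touching the clip with the fingers, forcing the wedge against the clip or the stage, or disturbing the bystanders. Then leave the clip lying on the stage and stand the wedge back in its pocket, fully home.

Things in the scene. Friction and masses are not known exactly. Their poses are not given: they have to be found in the camera images.
- stage: Fixed specimen stage: dark metal plate 155 x 120 x 8 mm with a 6 mm high rim, top face 78 mm above the table, on an upright steel post that comes up through it. Origin on the table on the post's axis, z up; the plate reaches from x = -75 to +80 and y = -60 to +60 mm. The clip's bow is on the post's -x side; a cup stands on the +x part
- post_seat (a point): Point on the post's axis at the height of the plate's top face, where the clip sits; axes as the stage's. The post has radius 11 mm here and all the way below, up to its wider head that begins 10 mm above the plate and keeps the clip down
- post_top (a point): Centre of the top of the post's round head, 18 mm above the plate. The head, above the clip, is 8 mm high with radius 12.5 mm (square top edge): a place to feel for with the wedge's back
- slot (a point): Centre, at the plate's top face, of the release slot that goes through the plate beside the post: from the post out to x = -34 mm and y = -9.5 to +9.5 mm in the stage's frame. Below it is free space down to 20 mm above the table.
- clip: Loose clip of polished spring steel strip, 2 mm thick, 8 mm high (bow 5.5 mm), lying on the plate round the post. Origin at its underside, on the post's axis while seated; axes then as the stage's. Outline x = -18.5 to +10, y = -15 to +15 mm: a bow at -x over the slot, and two sprung arms that hug the post with lips at x = +6 mm, past the post's middle
- clip_bow (a point): Middle of the upper edge of the bow's inner face (x = -16.5, z = +5.5 mm in the clip's frame). Between it and the post's head is a gap of 3.5 to 4 mm; the clip's waist leaves 14.5 mm in y for a blade. Pushing the bow to -x spreads the arms: up to about 7 N for the first 6 to 9 mm, then the clip springs away by itself and lies 14 mm or more from the post's axis
- wedge: Loose hand wedge, 118 mm long, 90 to 140 g, standing tip down in its pocket. Origin on the handle's axis at tip height, z from tip to handle. Black handle 21 (x) x 24 (y) mm from z = 66 to 118 mm, its underside resting on the stand. Below it a slippery steel blade 10 mm wide in y; straight, its flat back would be the plane x = +8 mm, its sloping face to -x
- wedge_root (a point): Root of the blade, on the handle's axis at z = 66 mm. From here the blade is 18 mm thick in x down to 45 mm above the tip, then thins evenly to 2 mm at the tip by its sloping face. It is bent by use at this root, rigidly, up to 0.09 rad either way about y, so the tip lies up to 6 mm to +x or -x of straight: not in the measured pose, differs each time, to be felt
- wedge_grip (a point): Point on the handle's axis, 94 mm above the tip, at which to grip it across y (24 mm wide). In use the blade's flat back goes against the post's -x side, wedge x along stage x; slid down, it takes 2 to 7 N down on it to push the bow away; over 15 N between wedge and clip, post or stage is too much
- rack: Fixed black tool stand, a block 100 (x) x 56 (y) x 75 mm high, origin on the table under its centre, z up. Three short hex keys stand up to 29 mm above its top at x = +18 to +40 mm
- pocket (a point): Centre of the mouth of the wedge's pocket on the stand's top face, at x = -22 mm: a hole 33 (x) x 13 (y) mm, right down to the table. Home, the wedge has its axes along the stand's (within 0.1 rad), its handle's underside on the top and so its origin 66 mm below this point
- vial_a: Bystander: small capped glass vial, 26 mm wide, 60 mm high, between stage and tool stand; origin at the centre of its underside
- vial_b: Bystander: a second such vial; origin at the centre of its underside
- varnish: Bystander: small bottle with a black cap, 75 mm high; origin at the centre of its underside
- glue: Bystander: grey glue bottle, 105 mm high; origin at the centre of its underside
- cube: Bystander: clear acrylic cube, 45 mm; origin at the centre of its underside
- dish: Bystander: clear lidded cup on the stage, 46 mm wide, 33 mm high; origin at the centre of its underside
Things that resemble listed ones, but are neither listed nor needed, are in the scene too. What is shaped like the rack but turquoise is not meant.

How it is judged:
On the way, in this order (a step that is already met when the one before it is completed fails the run):
1. the wedge is drawn up out of its pocket (z of wedge in the frame of rack above 0.08 m), for 0.1 s.
2. the wedge is down in the gap beside the post and has begun to ease the clip off (by 1.5 to 8 mm) (x of wedge in the frame of post_seat between -0.032 and -0.008 m and y of wedge in the frame of post_seat between -0.008 and 0.008 m and z of wedge in the frame of post_seat between -0.045 and 0.002 m and horizontal distance between clip and post_seat between 0.0015 and 0.008 m), for 0.05 s.
3. the clip has sprung off the post (horizontal distance between clip and post_seat above 0.012 m), for 0.2 s.
At the end, for the whole second after the job is handed in: The clip lies flat (within 0.15 rad) and at rest on the stage plate, its origin 12 to 70 mm from the post's axis and so off the post; the wedge stands upright (within 0.06 rad) and at rest in its pocket, within 6 mm of its middle and with its handle down on the stand (within 2.5 mm) (horizontal distance between clip and post_seat between 0.012 and 0.07 m and x of clip in the frame of stage above -0.065 m and z of clip in the frame of post_seat between -0.002 and 0.004 m and angle between clip's own z axis and vertical below 0.15 rad and linear speed of each of clip, wedge below 0.02 m/s and horizontal distance between wedge and pocket below 0.006 m and z of wedge in the frame of rack below 0.0115 m and angle between wedge's own z axis and vertical below 0.06 rad); the robot touches nothing.
It fails at once if the fingers touch the clip (contact force between the fingers and clip above 1 N).
It fails at once if the wedge presses on the clip with more than 15 N (contact force between wedge and clip above 15 N).
It fails at once if the wedge presses on the post or stage with more than 15 N (contact force between wedge and stage above 15 N).
It fails at once if a bystander is moved by more than 15 mm (distance of any of vial_a, vial_b, varnish, glue, cube, dish from where it was at the start of the episode above 0.015 m).
It also fails if it takes over 72 s, if anything falls off the work surface, if the arm or the gripper's body presses on something with over 40 N, if the wrist force passes 120 N, or if a joint passes its speed limit or range.

## Working session

There is one attempt and no reset: what is moved stays moved. The work goes in short steps, Python scripts to look and compute and a tool call to move; the robot and the scene stay as the last step left them, time stands still between calls to the robot, and variables do not carry over. Pictures are saved under pics/ and viewed, at most 10 in all, crops included, and the job is handed in when it is done.

Besides the shell and the picture viewer there is one more tool, called after "Emit:" in YAML: its name, and indented under it one key for each argument. drive_tool: Moves the arm, as the interface text tells. Its arguments: {"type":"object","properties":{"plan":{"type":"array"},"newtons":{"type":"number"}},"required":["plan"]}

```bash
mkdir -p pics; ls; cat > h.py <<'E'
import numpy as np, cv2
from station import manip
from scipy.spatial.transform import Rotation as R
def snap(n):
    s=manip.sense(); d=manip.snapshot(n)
    if n=="wrist":
        T=np.eye(4);T[:3,:3]=R.from_quat(s["tool_rot"]).as_matrix();T[:3,3]=s["tcp_pos"]
        d["E"]=T@np.array(d["mount"])
    else: d["E"]=np.array(d["extrinsics"])
    d["f"]=210/np.tan(np.radians(d["fov_y"])/2)
    return d
def cloud(d):
    z=d["z_map"]; v,u=np.mgrid[0:420,0:560]
    P=np.stack([(u-d["cx"])/d["f"]*z,-(v-d["cy"])/d["f"]*z,-z],-1)
    W=P@d["E"][:3,:3].T+d["E"][:3,3]; W[z==0]=np.nan
    return W
def ray(d,u,v,h):
    r=d["E"][:3,:3]@np.array([(u-d["cx"])/d["f"],-(v-d["cy"])/d["f"],-1]);o=d["E"][:3,3]
    return o+r*(h-o[2])/r[2]
def proj(d,p):
    c=d["E"][:3,:3].T@(np.array(p)-d["E"][:3,3]); return d["cx"]+d["f"]*c[0]/-c[2], d["cy"]-d["f"]*c[1]/-c[2]
def save(d,name): cv2.imwrite("pics/"+name,d["image"][:,:,::-1])
E
python3 - <<'E'
from h import *
print(manip.sense(), manip.finger_overhang)
for n in("scene","side","wrist"):
    d=snap(n); save(d,n+"0.png"); print(n,[k for k in d],d["fov_y"],d["cx"],d["cy"],d["E"].round(3).tolist())
    np.savez(n+"0.npz",W=cloud(d),**{k:d[k] for k in("image","z_map","E","f","cx","cy")})
im=np.vstack([cv2.imread("pics/scene0.png"),cv2.imread("pics/side0.png")]); 
E
```

```text
pics
{'t': 0.0, 'q': array([-1.42050183e+00,  5.28458208e-01,  1.43389998e+00, -4.17967319e-06,
        1.18140431e+00, -1.78511635e-01]), 'qd': array([-0.00022608,  0.00054317, -0.00157513, -0.00094436,  0.00140271,
        0.00130213]), 'tau': array([ 2.11743627e-04, -4.42341936e+01, -1.78027886e+01, -3.83642771e-05,
        8.38947482e-03, -2.24939832e-06]), 'tcp_pos': array([ 0.2017364 , -0.59082167,  0.24433922]), 'tool_rot': array([ 9.86515517e-01,  1.63664162e-01,  1.33739147e-05, -1.08484563e-03]), 'force': array([-0.04248987, -0.19071727,  0.84200649]), 'ft_torque': array([-0.00389453, -0.01161614,  0.03906304]), 'gripper_force': 0.0, 'finger_gap': 1.001170852800602} 0.014
scene ['image', 'z_map', 'fov_y', 'cx', 'cy', 'extrinsics', 'E', 'f'] 46.066281392102454 275.9299206286885 208.64280882783206 [[0.261, -0.635, 0.728, 1.281], [0.965, 0.159, -0.207, -0.254], [0.015, 0.756, 0.654, 0.748], [0.0, 0.0, 0.0, 1.0]]
side ['image', 'z_map', 'fov_y', 'cx', 'cy', 'extrinsics', 'E', 'f'] 57.644257141081034 280.7912480241993 205.02048486972274 [[-0.985, 0.077, -0.152, 0.472], [-0.17, -0.481, 0.86, 0.572], [-0.007, 0.873, 0.487, 0.435], [0.0, 0.0, 0.0, 1.0]]
wrist ['image', 'z_map', 'fov_y', 'cx', 'cy', 'mount', 'E', 'f'] 67.37073397405958 276.2708446624438 206.76600031331475 [[0.322, 0.903, 0.284, 0.277], [-0.947, 0.308, 0.094, -0.567], [-0.003, -0.299, 0.954, 0.373], [0.0, 0.0, 0.0, 1.0]]
```

View pics/scene0.png

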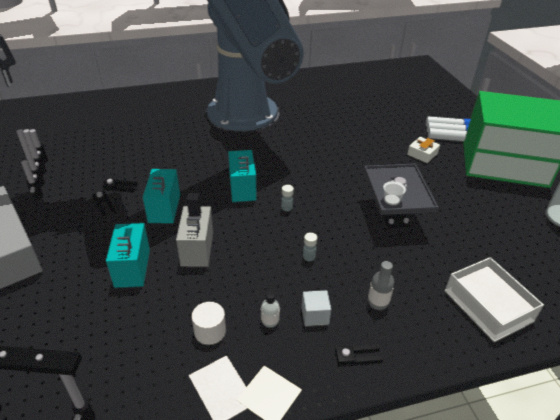

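View pics/side0.png

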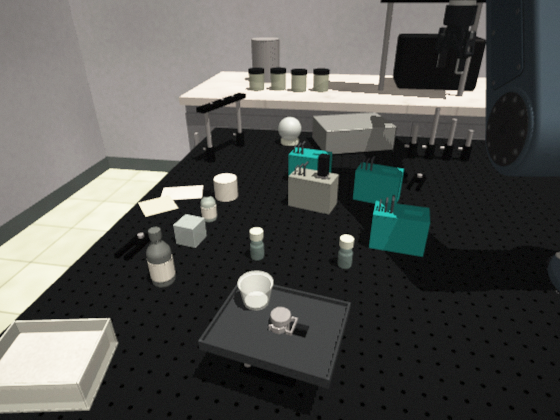

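The scene view shows the stage around (400,187), with the post near (393,188). The grey stand is around (195,237), with the wedge's black handle at (194,207). The side view shows the stage around (280,330), with the post head at (281,318), the stand at (313,190) and the handle at (323,165).

```bash
cat > m.py <<'E'
from h import *
C=[np.load(n+"0.npz") for n in("scene","side")]
def rect(P):
    (c,s,a)=cv2.minAreaRect((P[:,:2]*1000).astype(np.float32)); return np.round(c,1),np.round(s,1),round(a,2)
for n,c,seeds in zip(("scene","side"),C,([(400,187),(195,237),(194,205)],[(250,330),(305,195),(323,165)])):
    W=c["W"]
    for (u,v) in seeds: print(n,u,v,W[v,u].round(4))
S0=np.array([.62,.0]);
for n,c,sp,rp in zip(("scene","side"),C,((410,180),(195,250)),((250,330),(305,195))):
    W=c["W"]
    for nm,(u,v),lo,hi,r in(("plate",sp,.070,.088,.115),("rack",rp,.068,.080,.075)):
        # connected component of height band around seed xy
        p=W[v,u,:2]
        m=(np.abs(W[...,2]-(lo+hi)/2)<(hi-lo)/2)&(np.hypot(*(W[...,:2]-p).transpose(2,0,1))<r*1.2)
        P=W[m]; print(n,nm,len(P),rect(P),np.median(P[:,2]).round(4))
    # post head
    p=W[sp[1],sp[0],:2]; m=(np.abs(W[...,2]-.096)<.004)&(np.hypot(*(W[...,:2]-p).transpose(2,0,1))<.08)
    vv,uu=np.where(m);print(n,"head band",len(vv)); 
    for q in np.unique(np.round(W[m][:,:2],2),axis=0,return_counts=True)[0][:0]: print(q)
    p=W[rp[1],rp[0],:2]; m=(W[...,2]>.11)&(np.hypot(*(W[...,:2]-p).transpose(2,0,1))<.09)
    P=W[m]; print(n,"handle",len(P),rect(P),P[:,2].max(), rect(P[P[:,2]>P[:,2].max()-.006]))
a=cv2.imread("pics/scene0.png")[155:245,350:450];b=cv2.imread("pics/scene0.png")[175:275,150:250];c=cv2.imread("pics/side0.png")[265:385,195:360]
cv2.imwrite("pics/crop.png",np.hstack([cv2.resize(x,(w,400),interpolation=cv2.INTER_CUBIC)[:, :400] if w==400 else cv2.resize(x,(400,400*x.shape[0]//x.shape[1])) for x,w in((a,400),(b,400))]))
cv2.imwrite("pics/crop2.png",cv2.resize(c,None,fx=4.5,fy=4.5,interpolation=cv2.INTER_CUBIC))
E
python3 m.py
```

```text
scene 400 187 [0.5709 0.2156 0.1124]
scene 195 237 [ 0.5765 -0.2161  0.0756]
scene 194 205 [ 0.5222 -0.2072  0.1106]
side 250 330 [0.5671 0.2539 0.0782]
side 305 195 [ 0.5503 -0.1865  0.0362]
side 323 165 [ 0.5138 -0.1931  0.1089]
scene plate 2351 (array([532.3, 236.5]), array([122.6, 161.1]), 80.08) 0.079
scene rack 81 (array([ 749.8, -111.8]), array([15.2, 15.6]), 87.04) 0.0751
scene head band 61Traceback (most recent call last):
  File "m.py", line 21, in <module>
    P=W[m]; print(n,"handle",len(P),rect(P),P[:,2].max(), rect(P[P[:,2]>P[:,2].max()-.006]))
                                            ~~~~~~~~~~^^
    return umr_maximum(a, axis, None, out, keepdims, initial, where)
ValueError: zero-size array to reduction operation maximum which has no identity
```

```bash
cat > m.py <<'E'
from h import *
C=[np.load(n+"0.npz") for n in("scene","side")]
def rect(P):
    (c,s,a)=cv2.minAreaRect((P[:,:2]*1000).astype(np.float32)); return np.round(c,1),np.round(s,1),round(a,2)
for n,c in zip(("scene","side"),C):
    W=c["W"]
    def near(p,r,lo,hi): return W[(W[...,2]>lo)&(W[...,2]<hi)&(np.hypot(W[...,0]-p[0],W[...,1]-p[1])<r)]
    for nm,p,r,lo,hi in(("plate",(.535,.235),.12,.072,.088),("rack",(.56,-.21),.075,.070,.079),("handle",(.522,-.207),.03,.085,.15),("handletop",(.522,-.207),.03,.118,.15),("head",(.535,.235),.07,.093,.100),("cuptop",(.535,.235),.1,.107,.118)):
        P=near(p,r,lo,hi); print(n,nm,len(P),rect(P) if len(P)>3 else "",P.mean(0).round(4) if len(P) else "",P[:,2].max() if len(P) else "")
a=cv2.imread("pics/scene0.png")[155:245,350:450];b=cv2.imread("pics/scene0.png")[180:270,150:250];c=cv2.imread("pics/side0.png")[270:370,200:350];e=cv2.imread("pics/side0.png")[140:215,270:355]
g=lambda x,h:cv2.resize(x,(400,h),interpolation=cv2.INTER_CUBIC)
cv2.imwrite("pics/crop.png",np.vstack([np.hstack([g(a,300),g(b,300)]),np.hstack([g(c,267),g(e,267)])]))
E
python3 m.py
```

```text
scene plate 2310 (array([532.3, 236.5]), array([122.6, 161.1]), 80.08) [0.5373 0.2381 0.0795] 0.08799703598405095
scene rack 748 (array([ 534.5, -214. ]), array([ 56.9, 101.9]), 74.75) [ 0.5451 -0.2157  0.0753] 0.07896450468641414
scene handle 283 (array([ 525.5, -211.7]), array([23.9, 49.8]), 72.53) [ 0.519  -0.2088  0.1122] 0.1309807588138996
scene handletop 121 (array([ 513.1, -207.9]), array([23.8, 23.9]), 73.8) [ 0.5163 -0.2087  0.1256] 0.1309807588138996
scene head 104 (array([555.7, 219. ]), array([36.3, 85.6]), 41.52) [0.5518 0.2198 0.0967] 0.09986534380683709
scene cuptop 267 (array([568.6, 202.2]), array([43.7, 48.5]), 63.18) [0.5701 0.2015 0.1113] 0.11457682170620498
side plate 9394 (array([535.5, 239.3]), array([122.4, 155.9]), 80.33) [0.5302 0.252  0.0789] 0.08795375100356823
side rack 448 (array([ 535.8, -209.6]), array([ 59.5, 100. ]), 74.55) [ 0.5367 -0.2023  0.0742] 0.07899536928147044
side handle 238 (array([ 527.6, -206.8]), array([26.4, 48.9]), 75.87) [ 0.5145 -0.1973  0.1086] 0.12760534599644108
side handletop 77 (array([ 514.4, -204.1]), array([25.2, 20. ]), 75.87) [ 0.5139 -0.2001  0.1237] 0.12760534599644108
side head 361 (array([550.3, 224.2]), array([32. , 70.9]), 56.43) [0.542  0.2359 0.096 ] 0.09977076922288541
side cuptop 732 (array([571.7, 205. ]), array([45. , 46.9]), 10.98) [0.571  0.2071 0.1109] 0.11296306225881725
```

```bash
sleep 1
```

```text
(no output)
```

View pics/crop.png

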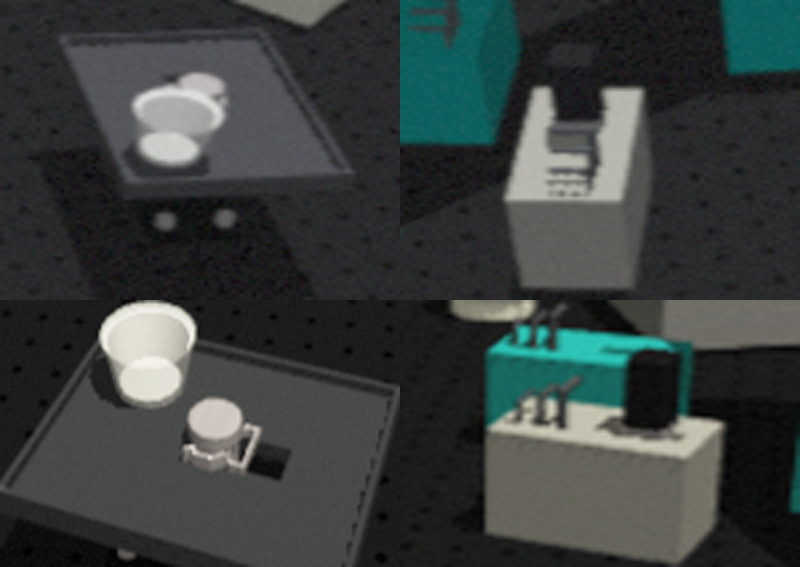

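The crops show the post head in the side view at about (281,318), with the bow and slot to its right, which is world -x. The cup stands at +x. The grey stand has its hex keys on the +x side and the wedge handle on the -x side.

So stage yaw is about -9.8° with the post near (0.532, 0.238), and rack yaw is about -15.2° with the wedge near (0.514, -0.206). I'll move over the stand and refine with the wrist camera.

Emit:
drive_tool:
  plan:
    - [0.03,-0.0188,0,0,0,0,1]
    - [0.03,-0.0188,0,0,0,0,1]
    - [0.03,-0.0188,0,0,0,0,1]
    - [0.03,-0.0188,0,0,0,0,1]
    - [0.03,-0.0188,0,0,0,0,1]
    - [0.03,-0.0188,0,0,0,0,1]
    - [0.03,-0.0188,0,0,0,0,1]
    - [0.03,-0.0188,0,0,0,0,1]
    - [0.03,-0.0188,0,0,0,0,1]
    - [0.03,-0.0188,0,0,0,0,1]

```text
t: 1.15
tcp_pos: [0.4257, -0.3153, 0.2451]
tool_rot: [0.987, 0.164, -0.0, -0.0]
force: [-0.6, -0.7, -0.5]
finger_gap: 0.998
gripper_force: 0.0
```

Emit:
drive_tool:
  plan:
    - [0.03,-0.0188,0,0,0,0,1]
    - [0.03,-0.0188,0,0,0,0,1]
    - [0.03,-0.0188,0,0,0,0,1]
    - [0.03,-0.0188,0,0,0,0,1]
    - [0,0,0,0,0,8.5,1]
    - [0,0,0,0,0,8.5,1]
    - [0,0,0,0,0,8.5,1]
    - [0,0,0,0,0,8.5,1]
    - [0,0,0,0,0,0,1]
    - [0,0,0,0,0,0,1]

```text
t: 2.15
tcp_pos: [0.5142, -0.2067, 0.2451]
tool_rot: [0.991, -0.13, -0.0, -0.0]
force: [-0.7, -0.2, 0.6]
finger_gap: 1.0
gripper_force: 0.0
```

```bash
cat > w.py <<'E'
from h import *
def rect(P):
    (c,s,a)=cv2.minAreaRect((P[:,:2]*1000).astype(np.float32)); return np.round(c,1),np.round(s,1),round(a,2)
d=snap("wrist"); save(d,"wrist1.png"); W=cloud(d); s=manip.sense()
print(s["tcp_pos"].round(4), R.from_quat(s["tool_rot"]).as_matrix()[:,0].round(4),s["finger_gap"],s["t"],s["force"].round(2))
for nm,r,lo,hi in(("rack",.08,.071,.079),("handletop",.025,.122,.132),("handle",.025,.085,.132)):
    P=W[(W[...,2]>lo)&(W[...,2]<hi)&(np.hypot(W[...,0]-.52,W[...,1]+.207)<r)]
    print(nm,len(P),rect(P) if len(P)>3 else "",np.median(P,0).round(4))
E
python3 w.py
```

```text
[ 0.5142 -0.2067  0.2452] [ 9.659e-01 -2.591e-01 -3.000e-04] 0.9999493791801823 2.2 [-0.17 -0.81 -0.26]
rack 4540 (array([ 536. , -212.4]), array([ 56. , 100.1]), 74.9) [ 0.5453 -0.218   0.0745]
handletop 699 (array([ 515.3, -206.9]), array([23.5, 20.7]), 75.58) [ 0.516  -0.2072  0.1262]
handle 966 (array([ 515.4, -207. ]), array([23.8, 20.6]), 74.03) [ 0.5197 -0.2079  0.1257]
```

View pics/wrist1.png

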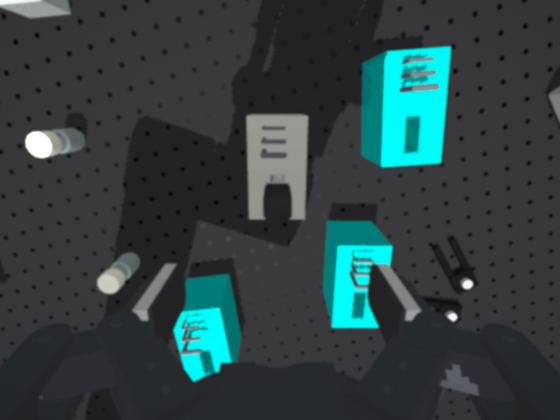

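The wrist view shows the stand centred at (277,165) with the wedge handle at (277,200), and a turquoise stand close by at (358,285). I'm already centred over the handle, so I'll go down half open and grip.

Emit:
drive_tool:
  plan:
    - [0.001,0,0.02,0,0,0,0]
    - [0,0,0.02,0,0,0,0]
    - [0,0,0.02,0,0,0,0]
    - [0,0,0.02,0,0,0,0]
    - [0,0,0.02,0,0,0,0]
    - [0,0,0.02,0,0,0,0]
    - [0,0,0.015,0,0,0,0]
    - [0,0,0.012,0,0,0,0]
    - [0,0,0,0,0,0,0]
    - [0,0,0,0,0,0,0]
  newtons: 100

```text
t: 3.2
tcp_pos: [0.5155, -0.2072, 0.0984]
tool_rot: [0.991, -0.132, 0.0, 0.0]
force: [-0.1, -0.8, -0.4]
finger_gap: 0.5
gripper_force: 0.0
```

Emit:
drive_tool:
  plan:
    - [0,0,0,0,0,0,-1]
    - [0,0,0,0,0,0,-1]
    - [0,0,0,0,0,0,-1]
    - [0,0,0,0,0,0,-1]
    - [0,0,0,0,0,0,-1]
    - [0,0,0,0,0,0,-1]
    - [0,0,0,0,0,0,-1]
    - [0,0,0,0,0,0,-1]
  newtons: 100

```text
t: 4.0
tcp_pos: [0.516, -0.2074, 0.0994]
tool_rot: [0.991, -0.132, 0.001, 0.0]
force: [-0.2, 0.0, 5.2]
finger_gap: 0.265
gripper_force: 98.0
```

Emit:
drive_tool:
  plan:
    - [0,0,-0.005,0,0,0,-1]
    - [0,0,-0.015,0,0,0,-1]
    - [0,0,-0.02,0,0,0,-1]
    - [0,0,-0.02,0,0,0,-1]
    - [0,0,-0.02,0,0,0,-1]
    - [0,0,-0.02,0,0,0,-1]
    - [0,0,-0.03,0,0,0,-1]
    - [0,0,-0.03,0,0,0,-1]
    - [0,0,0,0,0,0,-1]
    - [0,0,0,0,0,0,-1]

```text
t: 5.0
tcp_pos: [0.515, -0.2068, 0.2584]
tool_rot: [0.991, -0.132, 0.0, 0.0]
force: [-0.1, -0.5, -2.3]
finger_gap: 0.27
gripper_force: 97.8
```

```bash
python3 - <<'E'
from h import *
d=np.load("side0.npz"); im=d["image"].astype(int); W=d["W"]
# post head in side view: bright, in box; circle top at z=.096
m=((im.min(2)>110)).astype(np.uint8); m[:305]=0;m[335:]=0;m[:,:265]=0;m[:,300:]=0
n,l,st,c=cv2.connectedComponentsWithStats(m); print(st,c.round(1))
D={k:d[k] for k in("E","f","cx","cy")}
P=W[(W[...,2]>.0935)&(W[...,2]<.099)&(np.hypot(W[...,0]-.532,W[...,1]-.238)<.022)]
print(len(P),P.mean(0),cv2.minEnclosingCircle((P[:,:2]*1000).astype(np.float32)))
s=manip.sense(); print(s["tcp_pos"].round(4),s["force"].round(2),s["finger_gap"],s["q"].round(2))
E
```

```text
[[     0      0    560    420 234748]
 [   265    305      2      2      3]
 [   269    307     29     26    449]] [[279.5 209.3]
 [265.3 305.3]
 [282.2 318.8]]
260 [0.53259936 0.24128561 0.09588437] ((532.9262084960938, 240.22157287597656), 12.556036949157715)
[ 0.515  -0.2068  0.2584] [-0.12 -0.52 -2.3 ] 0.27005686505216225 [-0.58  0.42  1.6  -0.    1.13  1.25]
```

Emit:
drive_tool:
  plan:
    - [-0.0113,-0.0286,0,0,0,0,-1]
    - [-0.0113,-0.0286,0,0,0,0,-1]
    - [-0.0113,-0.0286,0,0,0,0,-1]
    - [-0.0113,-0.0286,0,0,0,0,-1]
    - [-0.0113,-0.0286,0,0,0,0,-1]
    - [-0.0113,-0.0286,0,0,0,0,-1]
    - [-0.0113,-0.0286,0,0,0,0,-1]
    - [-0.0113,-0.0286,0,0,0,0,-1]
    - [-0.0113,-0.0286,0,0,0,0,-1]
    - [-0.0113,-0.0286,0,0,0,0,-1]

```text
t: 6.0
tcp_pos: [0.4792, 0.0998, 0.2564]
tool_rot: [0.991, -0.132, -0.002, 0.0]
force: [0.3, -0.0, -1.4]
finger_gap: 0.264
gripper_force: 98.0
```

Emit:
drive_tool:
  plan:
    - [-0.0113,-0.0286,0,0,0,0,-1]
    - [-0.0113,-0.0286,0,0,0,0,-1]
    - [-0.0113,-0.0286,0,0,0,0,-1]
    - [-0.0113,-0.0286,0,0,0,0,-1]
    - [-0.0113,-0.0286,0,0,0,0,-1]
    - [0,0,0,0,0,-5.4,-1]
    - [0,0,0,0,0,0,-1]
    - [0,0,0,0,0,0,-1]

```text
t: 6.8
tcp_pos: [0.4629, 0.2509, 0.2568]
tool_rot: [0.996, -0.086, -0.002, 0.001]
force: [-0.7, -0.1, -0.5]
finger_gap: 0.265
gripper_force: 98.2
```

```bash
cat > w2.py <<'E'
from h import *
def rect(P):
    (c,s,a)=cv2.minAreaRect((P[:,:2]*1000).astype(np.float32)); return np.round(c,1),np.round(s,1),round(a,2)
d=snap("wrist"); save(d,"wrist2.png"); W=cloud(d); s=manip.sense()
np.savez("wrist2.npz",W=W,**{k:d[k] for k in("image","z_map","E","f","cx","cy")})
print(s["tcp_pos"].round(4), R.from_quat(s["tool_rot"]).as_matrix()[:,0].round(4),s["t"],s["force"].round(2),s["ft_torque"].round(3))
P=W[(W[...,2]>.0935)&(W[...,2]<.099)&(np.hypot(W[...,0]-.532,W[...,1]-.238)<.022)]
print(len(P),P.mean(0),cv2.minEnclosingCircle((P[:,:2]*1000).astype(np.float32)))
P=W[(W[...,2]>.072)&(W[...,2]<.087)&(np.hypot(W[...,0]-.532,W[...,1]-.238)<.12)]
print(len(P),rect(P))
e=snap("side"); save(e,"side2.png"); np.savez("side2.npz",W=cloud(e),**{k:e[k] for k in("image","z_map","E","f","cx","cy")})
a=cv2.resize(d["image"],(400,300)); 
p=proj(e,s["tcp_pos"]-[0,0,.05]); u,v=int(p[0]),int(p[1]); print(u,v)
b=e["image"][max(0,v-60):v+60,u-80:u+80]; cv2.imwrite("pics/c2.png",np.hstack([a,cv2.resize(b,(400,300),interpolation=cv2.INTER_CUBIC)])[:,:,::-1])
E
python3 w2.py
```

```text
[0.4632 0.2507 0.2572] [ 0.9852 -0.1716 -0.0023] 6.85 [ 0.61 -0.01 -1.08] [-0.022  0.032 -0.058]
625 [0.53328432 0.23862937 0.09554486] ((533.0313720703125, 238.5551300048828), 12.373222351074219)
19328 (array([535.6, 238.2]), array([120.3, 154.6]), 80.17)
344 249
```

View pics/c2.png

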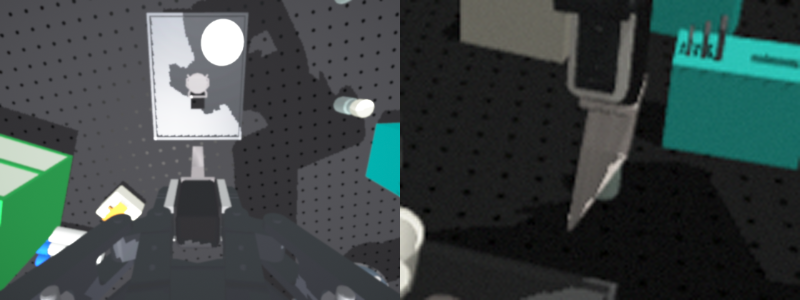

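The left half (wrist view at half scale) shows the post head at about (197,84) and the blade's back at about (197,165). The right half (side crop) shows the blade tip leaning to image left, which is +x. I'll measure the blade's back plane from depth.

```bash
cat > b.py <<'E'
from h import *
import sys
s=manip.sense(); Rt=R.from_quat(s["tool_rot"]).as_matrix()
# wedge-like frame: x=tool x, y=-tool y, z=-tool z, origin 89mm ahead of TCP
def loc(W): 
    L=(W-s["tcp_pos"])@Rt; L=L*[1,-1,-1]; L[...,2]+=.089; return L
for n in("wrist2","side2"):
    d=np.load(n+".npz"); L=loc(d["W"])
    print(n)
    for lo in np.arange(-.004,.12,.006):
        m=(L[...,2]>lo)&(L[...,2]<lo+.006)&(np.abs(L[...,0])<.03)&(np.abs(L[...,1])<.016)
        P=L[m]
        if len(P)>2: print(round(lo*1000+3),len(P),"x",(np.percentile(P[:,0],[2,25,50,75,98])*1000).round(1),"y",(np.percentile(P[:,1],[2,50,98])*1000).round(1))
d=np.load("side2.npz");D={k:d[k] for k in("E","f","cx","cy")}
def toW(l): l=np.array(l)-[0,0,.089]; return s["tcp_pos"]+Rt@(l*[1,-1,-1])
for z in(.066,.045,.0): print("proj straight back edge y=+5 z",z,np.round(proj(D,toW([.008,.005,z])),1),"1mm x:",np.round(np.array(proj(D,toW([.009,.005,z])))-proj(D,toW([.008,.005,z])),2))
im=cv2.imread("pics/side2.png"); c=im[200:300,310:380]; cv2.imwrite("pics/c3.png",cv2.resize(c,None,fx=6,fy=6,interpolation=cv2.INTER_CUBIC))
E
python3 b.py
```

```text
wrist2
-1 24 x [10.9 11.1 11.3 11.4 11.6] y [-4.4  0.6  4.9]
5 47 x [10.3 10.7 11.  11.2 11.5] y [-4.3 -0.1  4.8]
11 48 x [ 9.9 10.3 10.5 10.7 10.9] y [-4.3  0.6  4.7]
17 56 x [ 9.3  9.6 10.  10.2 10.5] y [-4.8 -0.1  4.5]
23 58 x [8.8 9.2 9.4 9.6 9.8] y [-4.7 -0.1  5. ]
29 62 x [8.4 8.7 8.9 9.  9.6] y [-4.5  0.2  5. ]
35 71 x [7.8 8.2 8.4 8.6 9.1] y [-4.4  0.5  4.9]
41 77 x [7.4 7.7 7.9 8.1 8.5] y [-4.8 -0.1  4.7]
47 85 x [6.8 7.1 7.3 7.6 8. ] y [-4.7 -0.1  5.1]
53 89 x [6.2 6.6 6.8 7.1 7.6] y [-4.6  0.5  5. ]
59 76 x [5.9 6.2 6.4 6.6 7.1] y [-4.4  0.2  4.9]
65 78 x [8.1 8.4 8.6 8.8 9.1] y [-11.7  -0.5  11.7]
71 271 x [7.1 8.2 8.5 8.7 9.2] y [-11.2   0.5  11.7]
77 304 x [ 7.4  8.3  8.5  8.8 12.9] y [-13.9   0.   14.4]
83 433 x [ 7.3  8.3  8.6 12.4 13.1] y [-15.3   0.   15.2]
89 473 x [ 7.4  8.3  8.7 12.3 13.2] y [-15.5   0.   15.4]
95 533 x [ 7.3  8.3  8.7 12.4 13.3] y [-15.2   0.   15.3]
101 595 x [ 7.5  8.3  8.7 12.4 13.2] y [-15.3   0.5  15.4]
107 694 x [ 7.4  8.3  8.7 12.3 13.3] y [-15.2   0.1  15.5]
113 3287 x [-10.3  -3.9   2.4   7.6  12.6] y [-13.4   0.1  13.5]
119 691 x [-8.4
[... 738 characters left out ...]
4.6]
77 38 x [-12.6 -12.5 -11.5 -10.3  -8.8] y [-4.6 11.7 13.4]
83 36 x [-12.6 -12.5 -11.8 -10.6  -9.3] y [-7.5 11.3 14.4]
89 36 x [-12.6 -12.5 -11.6 -10.3  -9.3] y [-5.4 11.2 13.6]
95 39 x [-12.5 -12.4 -11.7 -10.5  -9.2] y [-5.8 11.6 14.5]
101 39 x [-12.6 -12.5 -11.7 -10.3  -9.3] y [-7.6 11.5 14.4]
107 39 x [-12.5 -12.4 -11.5 -10.3  -9.2] y [-5.2 11.5 14.8]
113 50 x [-12.5 -12.3 -11.6 -10.8  -8.1] y [-14.5   4.1  13.2]
119 42 x [-11.5 -10.2  -9.7  -8.9  -7.4] y [-15.   -7.3  10.9]
proj straight back edge y=+5 z 0.066 [337.3 228. ] 1mm x: [-1.01 -0.18]
proj straight back edge y=+5 z 0.045 [336.  245.7] 1mm x: [-0.98 -0.19]
proj straight back edge y=+5 z 0.0 [333.4 280.6] 1mm x: [-0.93 -0.2 ]
```

View pics/c3.png

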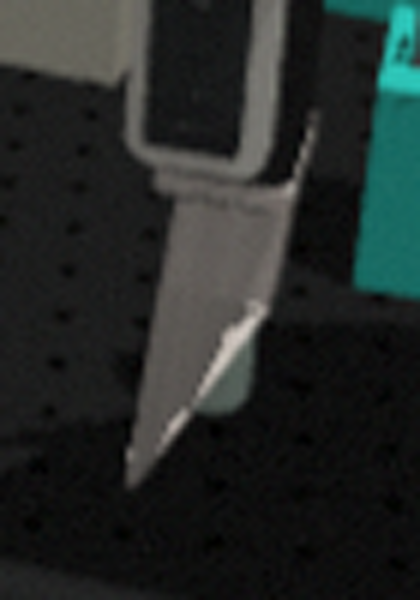

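The depth shows the blade's back leaning +0.0825 rad (tip toward +x). The handle axis sits 2 mm behind the TCP in x. I'll tilt the tool by -4.7° about its y so the back is vertical, then approach the gap and stop above it.

Emit:
drive_tool:
  plan:
    - [0,0,0,0,-4.73,0,-1]
    - [0.0128,0,-0.0011,0,0,0,-1]
    - [0.0128,0,-0.0011,0,0,0,-1]
    - [0.0128,0,-0.0011,0,0,0,-1]
    - [0.0128,0,-0.001,0,0,0,-1]
    - [0.0011,0,0.0128,0,0,0,-1]
    - [0.0011,0,0.0128,0,0,0,-1]
    - [0.0011,0,0.0128,0,0,0,-1]
    - [0.0011,0,0.0128,0,0,0,-1]
    - [0.0011,0,0.0128,0,0,0,-1]

```text
t: 7.9
tcp_pos: [0.5139, 0.2427, 0.1926]
tool_rot: [0.996, -0.085, -0.042, -0.003]
force: [0.6, 0.7, -0.7]
finger_gap: 0.268
gripper_force: 98.1
```

Emit:
drive_tool:
  plan:
    - [0,0,0,0,0,0,-1]
    - [0,0,0,0,0,0,-1]
    - [0,0,0,0,0,0,-1]

```text
t: 8.2
tcp_pos: [0.5152, 0.2428, 0.1947]
tool_rot: [0.996, -0.085, -0.04, -0.004]
force: [0.6, 0.2, -1.5]
finger_gap: 0.267
gripper_force: 98.1
```

```bash
cat > g.py <<'E'
from h import *
# stage frame: x,y relative to post, z above plate
post=np.array([.5331,.2386,.078]); a=np.radians(-9.83); Q=np.array([[np.cos(a),np.sin(a),0],[-np.sin(a),np.cos(a),0],[0,0,1]])
if __name__=="__main__":
    s=manip.sense(); d=snap("wrist"); np.savez("wrist3.npz",W=cloud(d)); L=(cloud(d)-post)@Q.T*1000
    print("tcp",(Q@(s["tcp_pos"]-post)*1000).round(2),"x'",(Q@R.from_quat(s["tool_rot"]).as_matrix()).round(3).tolist(),s["force"].round(2),s["t"])
    m=(np.abs(L[...,2]-18)<2.5)&(np.hypot(L[...,0],L[...,1])<20); P=L[m]; print("head",len(P),P.mean(0).round(2),cv2.minEnclosingCircle(P[:,:2].astype(np.float32)))
    b=(L[...,2]>20)&(L[...,2]<85)&(np.abs(L[...,1])<4)&(L[...,0]>-24)&(L[...,0]<-8); P=L[b]
    if len(P)>9: print("back",len(P),P[:,2].min().round(1),np.polyfit(P[:,2]-20,P[:,0],1).round(4),np.median(P[:,1]).round(2),np.percentile(P[:,1],[1,99]).round(1))
    save(d,"wrist3.png")
E
python3 g.py
```

```text
tcp [-18.32   1.09 116.66] x' [[0.997, 0.001, -0.081], [0.001, -1.0, 0.0], [-0.081, -0.001, -0.997]] [ 0.58  0.18 -1.52] 8.2
head 845 [ 0.55  0.09 17.49] ((0.050101540982723236, 0.1463443636894226), 12.677170753479004)
back 503 26.3 [-4.80000e-03 -1.32815e+01] 0.21 [-3.8  3.9]
```

```bash
sed -i 's/<4)&(L/<9)\&(L/' g.py; for i in 1 2 3; do python3 g.py; done
```

```text
tcp [-18.29   1.09 116.81] x' [[0.997, 0.001, -0.081], [0.001, -1.0, 0.001], [-0.081, -0.001, -0.997]] [-0.26 -0.25 -1.44] 8.25
head 848 [ 0.5   0.09 17.49] ((0.34344619512557983, -0.14629170298576355), 12.50003433227539)
back 631 26.9 [-6.00000e-03 -1.31917e+01] 0.93 [-3.8  6. ]
tcp [-18.28   1.08 116.86] x' [[0.997, 0.001, -0.081], [0.001, -1.0, 0.001], [-0.081, -0.001, -0.997]] [ 0.26 -0.25 -0.97] 8.3
head 845 [ 0.53  0.1  17.5 ] ((0.00047353527043014765, 0.2213582992553711), 12.601656913757324)
back 633 27.0 [-5.80000e-03 -1.31827e+01] 0.91 [-3.8  6. ]
tcp [-18.36   1.04 116.86] x' [[0.997, 0.001, -0.081], [0.001, -1.0, 0.001], [-0.081, -0.001, -0.997]] [-0.67  0.33 -1.31] 8.35
head 848 [ 0.5   0.09 17.53] ((0.1106276884675026, 0.06295834481716156), 12.48995590209961)
back 630 26.5 [-4.50000e-03 -1.33335e+01] 0.87 [-3.8  5.9]
```

```bash
python3 - <<'E'
import cv2
im=cv2.imread("pics/wrist3.png"); cv2.imwrite("pics/c4.png",cv2.resize(im[60:260,196:356],(640,800))[:600] if 0 else cv2.resize(im[80:280,186:366],(540,600),interpolation=cv2.INTER_CUBIC))
E
```

```text
(no output)
```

View pics/c4.png

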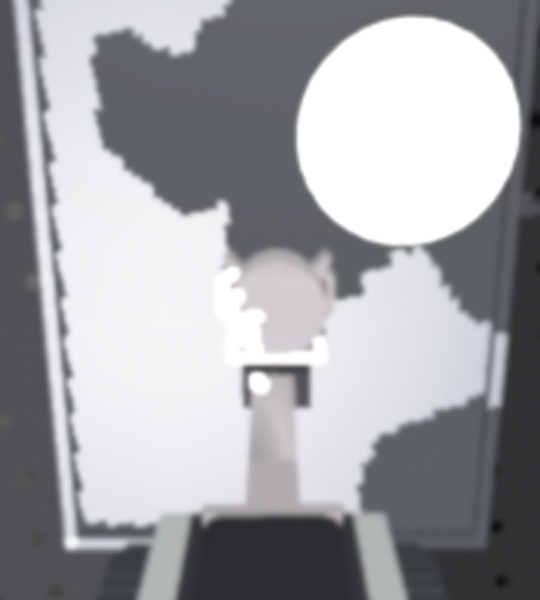

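The wrist view shows the blade in line with the head at (277,300) and just in front of the slot, about 1 mm too far to +y. I'll correct y and lower the tip beside the head.

Emit:
drive_tool:
  plan:
    - [0,0.001,0,0,0,0,-1]
    - [0.00033,0,0.004,0,0,0,-1]
    - [0.00033,0,0.004,0,0,0,-1]
    - [0.00033,0,0.004,0,0,0,-1]
    - [0.00033,0,0.004,0,0,0,-1]
    - [0,0,0,0,0,0,-1]
    - [0,0,0,0,0,0,-1]
    - [0,0,0,0,0,0,-1]

```text
t: 9.2
tcp_pos: [0.5147, 0.2417, 0.1782]
tool_rot: [0.996, -0.085, -0.041, -0.004]
force: [-0.3, -0.6, -1.4]
finger_gap: 0.265
gripper_force: 98.1
```

```bash
python3 g.py; python3 - <<'E'
from g import *
L=(np.load("wrist3.npz")["W"]-post)@Q.T*1000
for lo,hi in((-1,1.5),(3,7),(6.5,9.5)):
    m=(L[...,2]>lo)&(L[...,2]<hi)&(L[...,0]>-24)&(L[...,0]<-9)&(np.abs(L[...,1])<16); P=L[m]
    print(lo,len(P)); 
    if lo>0:
        for y in range(-16,16,4):
            p=P[(P[:,1]>=y)&(P[:,1]<y+4)]
            if len(p): print(y,len(p),np.percentile(p[:,0],[5,50,95]).round(1),p[:,2].mean().round(1))
E
```

```text
tcp [-1.8650e+01 -8.0000e-02  1.0017e+02] x' [[0.997, 0.001, -0.082], [0.001, -1.0, 0.0], [-0.082, -0.0, -0.997]] [-0.32 -0.59 -1.39] 9.2
head 1010 [-0.03  0.08 17.53] ((-1.1363996267318726, 0.08241339027881622), 13.596841812133789)
back 858 20.1 [  0.0507 -14.9814] -0.26 [-8.4  8.4]
-1 174
3 101
-16 8 [-16.7 -14.2 -11.9] 4.7
-12 29 [-17.7 -16.  -11.4] 5.0
-8 14 [-17.9 -16.7 -15.8] 4.9
4 12 [-17.8 -17.1 -16.1] 4.8
8 29 [-17.9 -15.8 -11.5] 4.9
12 9 [-16.5 -13.6 -11.3] 5.0
6.5 0
```

Emit:
drive_tool:
  plan:
    - [0.0002,0,0,0,0,0,-1]
    - [0.0002,0,0,0,0,0,-1]
    - [0.0002,0,0,0,0,0,-1]
    - [0,0,0,0,0,0,-1]
    - [0,0,0,0,0,0,-1]

```text
t: 9.75
tcp_pos: [0.5152, 0.2415, 0.1781]
tool_rot: [0.996, -0.085, -0.041, -0.004]
force: [0.2, 0.1, -1.1]
finger_gap: 0.266
gripper_force: 98.1
```

Emit:
drive_tool:
  plan:
    - [0.0002,0,0,0,0,0,-1]
    - [0.0001,0,0,0,0,0,-1]
    - [0,0,0,0,0,0,-1]
    - [0,0,0,0,0,0,-1]

```text
t: 10.15
tcp_pos: [0.5155, 0.2415, 0.178]
tool_rot: [0.996, -0.085, -0.041, -0.004]
force: [-0.3, 0.3, -1.4]
finger_gap: 0.269
gripper_force: 98.1
```

```bash
cat > f.py <<'E'
from g import *
s=manip.sense(); print("tcp",(Q@(s["tcp_pos"]-post)*1000).round(2),"F",(Q@s["force"]).round(2),"M",(Q@s["ft_torque"]).round(3),"tilt",(Q@R.from_quat(s["tool_rot"]).as_matrix())[2,0].round(4),s["t"])
E
python3 f.py
```

```text
tcp [-17.85  -0.18 100.02] F [-0.33  0.21 -1.37] M [-0.043 -0.041 -0.041] tilt -0.0825 10.15
```

Emit:
drive_tool:
  plan:
    - [0.0001,0,0,0,0,0,-1]
    - [0.0002,0,0,0,0,0,-1]
    - [0,0,0,0,0,0,-1]
    - [0,0,0,0,0,0,-1]

```text
t: 10.55
tcp_pos: [0.5158, 0.2414, 0.178]
tool_rot: [0.996, -0.085, -0.041, -0.004]
force: [0.1, -0.1, -0.9]
finger_gap: 0.269
gripper_force: 98.1
```

```bash
python3 f.py
```

```text
tcp [-17.56  -0.17  99.98] F [ 0.13 -0.12 -0.91] M [ 0.008 -0.044 -0.029] tilt -0.0825 10.55
```

Emit:
drive_tool:
  plan:
    - [0.0001,0,0,0,0,0,-1]
    - [0.0002,0,0,0,0,0,-1]
    - [0,0,0,0,0,0,-1]
    - [0,0,0,0,0,0,-1]

```text
t: 10.95
tcp_pos: [0.5161, 0.2414, 0.178]
tool_rot: [0.996, -0.085, -0.041, -0.004]
force: [-0.3, -0.5, -1.6]
finger_gap: 0.268
gripper_force: 98.1
```

```bash
python3 f.py
```

```text
tcp [-17.25  -0.16  99.98] F [-0.2  -0.53 -1.6 ] M [-0.028 -0.074 -0.005] tilt -0.0824 10.95
```

Emit:
drive_tool:
  plan:
    - [0.0001,0,0,0,0,0,-1]
    - [0.0002,0,0,0,0,0,-1]
    - [0,0,0,0,0,0,-1]
    - [0,0,0,0,0,0,-1]

```text
t: 11.35
tcp_pos: [0.5163, 0.2413, 0.1779]
tool_rot: [0.996, -0.085, -0.041, -0.004]
force: [-0.0, -0.1, -1.4]
finger_gap: 0.272
gripper_force: 98.1
```

```bash
python3 f.py
```

```text
tcp [-17.06  -0.18  99.94] F [ 0.01 -0.08 -1.38] M [0.039 0.014 0.012] tilt -0.0827 11.35
```

Emit:
drive_tool:
  plan:
    - [0.0001,0,0,0,0,0,-1]
    - [0.0002,0,0,0,0,0,-1]
    - [0,0,0,0,0,0,-1]
    - [0,0,0,0,0,0,-1]

```text
t: 11.75
tcp_pos: [0.5164, 0.2413, 0.1779]
tool_rot: [0.996, -0.085, -0.041, -0.003]
force: [-1.1, 0.0, 0.2]
finger_gap: 0.269
gripper_force: 98.1
```

```bash
python3 f.py
```

```text
tcp [-16.95  -0.21  99.85] F [-1.13 -0.16  0.15] M [ 0.044  0.152 -0.044] tilt -0.0831 11.75
```

Contact shows as Fx -1.1 N and a moment, with TCP x at about -17.0. So the back touches the head there. I'll back off half a millimetre and slide down slowly.

Emit:
drive_tool:
  plan:
    - [-0.0005,0,0,0,0,0,-1]
    - [0,0,0,0,0,0,-1]
    - [0.00012,0,0.0015,0,0,0,-1]
    - [0.00012,0,0.0015,0,0,0,-1]
    - [0.00012,0,0.0015,0,0,0,-1]
    - [0,0,0,0,0,0,-1]

```text
t: 12.35
tcp_pos: [0.5162, 0.2413, 0.1732]
tool_rot: [0.996, -0.085, -0.041, -0.003]
force: [1.0, -0.4, -1.3]
finger_gap: 0.27
gripper_force: 98.1
```

```bash
python3 f.py
```

```text
tcp [-17.08  -0.21  95.17] F [ 1.06 -0.26 -1.26] M [0.008 0.019 0.034] tilt -0.0824 12.35
```

Emit:
drive_tool:
  plan:
    - [8e-05,0,0.001,0,0,0,-1]
    - [8e-05,0,0.001,0,0,0,-1]
    - [0,0,0,0,0,0,-1]

```text
t: 12.65
tcp_pos: [0.5162, 0.2414, 0.1713]
tool_rot: [0.996, -0.085, -0.041, -0.004]
force: [0.2, 0.3, -1.7]
finger_gap: 0.266
gripper_force: 98.1
```

```bash
python3 f.py
```

```text
tcp [-17.13  -0.17  93.3 ] F [ 0.16  0.35 -1.66] M [-0.017  0.015 -0.017] tilt -0.0824 12.65
```

Emit:
drive_tool:
  plan:
    - [8e-05,0,0.001,0,0,0,-1]
    - [8e-05,0,0.001,0,0,0,-1]
    - [8e-05,0,0.001,0,0,0,-1]
    - [0,0,0,0,0,0,-1]

```text
t: 13.05
tcp_pos: [0.5162, 0.2413, 0.1683]
tool_rot: [0.996, -0.085, -0.041, -0.003]
force: [0.0, -0.1, -1.1]
finger_gap: 0.267
gripper_force: 98.1
```

```bash
python3 f.py
```

```text
tcp [-17.14  -0.2   90.28] F [ 0.05 -0.08 -1.09] M [ 0.043 -0.073 -0.01 ] tilt -0.0824 13.05
```

Emit:
drive_tool:
  plan:
    - [8e-05,0,0.001,0,0,0,-1]
    - [8e-05,0,0.001,0,0,0,-1]
    - [8e-05,0,0.001,0,0,0,-1]
    - [0,0,0,0,0,0,-1]

```text
t: 13.45
tcp_pos: [0.5163, 0.2415, 0.1656]
tool_rot: [0.996, -0.085, -0.041, -0.004]
force: [-0.2, 0.3, 1.8]
finger_gap: 0.266
gripper_force: 98.1
```

```bash
python3 f.py
```

```text
tcp [-1.703e+01 -4.000e-02  8.764e+01] F [-0.28  0.29  1.83] M [0.009 0.016 0.047] tilt -0.082 13.45
```

Emit:
drive_tool:
  plan:
    - [8e-05,0,0.001,0,0,0,-1]
    - [8e-05,0,0.001,0,0,0,-1]
    - [8e-05,0,0.001,0,0,0,-1]
    - [0,0,0,0,0,0,-1]

```text
t: 13.85
tcp_pos: [0.5163, 0.2415, 0.1625]
tool_rot: [0.996, -0.085, -0.041, -0.004]
force: [-0.7, 0.5, 2.8]
finger_gap: 0.267
gripper_force: 98.3
```

```bash
python3 f.py
```

```text
tcp [-1.705e+01 -5.000e-02  8.449e+01] F [-0.77  0.34  2.78] M [0.054 0.017 0.04 ] tilt -0.0819 13.85
```

Emit:
drive_tool:
  plan:
    - [8e-05,0,0.001,0,0,0,-1]
    - [8e-05,0,0.001,0,0,0,-1]
    - [8e-05,0,0.001,0,0,0,-1]
    - [0,0,0,0,0,0,-1]

```text
t: 14.25
tcp_pos: [0.5163, 0.2414, 0.1592]
tool_rot: [0.996, -0.085, -0.041, -0.004]
force: [0.0, 0.7, 3.3]
finger_gap: 0.273
gripper_force: 98.3
```

```bash
python3 f.py
```

```text
tcp [-17.05  -0.13  81.2 ] F [-0.08  0.7   3.26] M [ 0.039 -0.101  0.044] tilt -0.0821 14.25
```

Emit:
drive_tool:
  plan:
    - [8e-05,0,0.001,0,0,0,-1]
    - [8e-05,0,0.001,0,0,0,-1]
    - [8e-05,0,0.001,0,0,0,-1]
    - [8e-05,0,0.001,0,0,0,-1]

```text
t: 14.65
tcp_pos: [0.5163, 0.2413, 0.1553]
tool_rot: [0.996, -0.085, -0.041, -0.004]
force: [1.1, -1.0, 3.9]
finger_gap: 0.268
gripper_force: 98.3
```

```bash
python3 f.py
```

```text
tcp [-17.03  -0.19  77.3 ] F [ 1.21 -0.81  3.92] M [ 0.021 -0.09  -0.006] tilt -0.082 14.65
```

Emit:
drive_tool:
  plan:
    - [8e-05,0,0.001,0,0,0,-1]
    - [8e-05,0,0.001,0,0,0,-1]
    - [8e-05,0,0.001,0,0,0,-1]
    - [8e-05,0,0.001,0,0,0,-1]

```text
t: 15.05
tcp_pos: [0.5163, 0.2414, 0.1512]
tool_rot: [0.996, -0.085, -0.041, -0.004]
force: [0.7, -0.5, 2.4]
finger_gap: 0.264
gripper_force: 98.3
```

```bash
python3 f.py
```

```text
tcp [-17.03  -0.16  73.22] F [ 0.77 -0.36  2.42] M [-0.038 -0.292 -0.001] tilt -0.082 15.05
```

Emit:
drive_tool:
  plan:
    - [8e-05,0,0.001,0,0,0,-1]
    - [8e-05,0,0.001,0,0,0,-1]
    - [8e-05,0,0.001,0,0,0,-1]
    - [8e-05,0,0.001,0,0,0,-1]

```text
t: 15.45
tcp_pos: [0.5162, 0.2413, 0.1471]
tool_rot: [0.996, -0.085, -0.041, -0.003]
force: [1.2, -0.5, 1.7]
finger_gap: 0.267
gripper_force: 98.3
```

```bash
python3 f.py
```

```text
tcp [-17.13  -0.18  69.15] F [ 1.3  -0.3   1.65] M [-0.035 -0.33   0.029] tilt -0.0823 15.45
```

Emit:
drive_tool:
  plan:
    - [8e-05,0,0.001,0,0,0,-1]
    - [8e-05,0,0.001,0,0,0,-1]
    - [8e-05,0,0.001,0,0,0,-1]
    - [8e-05,0,0.001,0,0,0,-1]

```text
t: 15.85
tcp_pos: [0.516, 0.2413, 0.1431]
tool_rot: [0.996, -0.085, -0.041, -0.003]
force: [2.1, -0.0, 0.7]
finger_gap: 0.269
gripper_force: 98.3
```

```bash
python3 f.py
```

```text
tcp [-17.3   -0.21  65.08] F [2.07 0.32 0.7 ] M [ 0.019 -0.403  0.026] tilt -0.0826 15.85
```

Emit:
drive_tool:
  plan:
    - [8e-05,0,0.001,0,0,0,-1]
    - [8e-05,0,0.001,0,0,0,-1]
    - [8e-05,0,0.001,0,0,0,-1]
    - [0,0,0,0,0,0,-1]

```text
t: 16.25
tcp_pos: [0.5151, 0.2413, 0.1398]
tool_rot: [0.995, -0.085, -0.042, -0.003]
force: [0.0, -0.8, -0.5]
finger_gap: 0.267
gripper_force: 98.3
```

```bash
python3 f.py; python3 - <<'E'
from g import *
d=snap("side"); save(d,"side5.png"); cv2.imwrite("pics/c5.png",cv2.resize(d["image"][250:400,200:370,::-1],(680,600),interpolation=cv2.INTER_CUBIC))
E
```

```text
tcp [-18.24  -0.41  61.81] F [ 0.14 -0.81 -0.55] M [ 0.004 -0.151 -0.018] tilt -0.0847 16.25
```

View pics/c5.png

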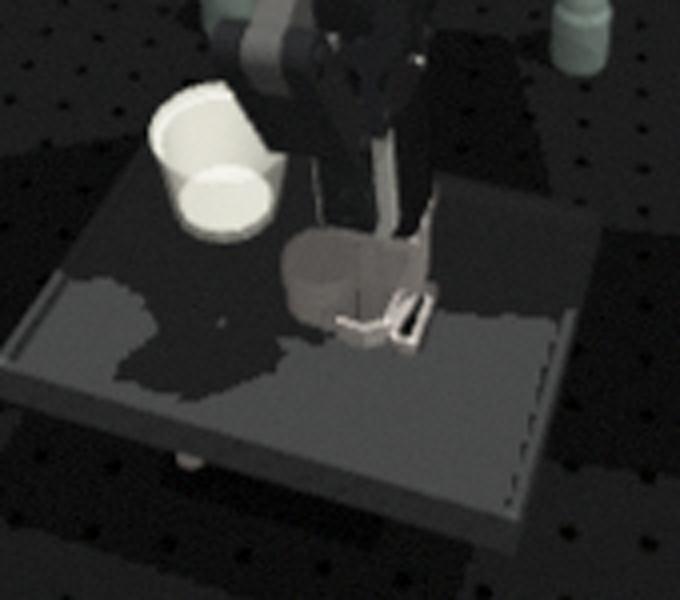

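The side crop shows the clip moved to -x: the bow is at (412,315) and the visible arm ends at (340,322). The force also dropped. I'll measure how far it moved.

```bash
python3 - <<'E'
from g import *
d=snap("side"); 
def ext(W,n):
    L=(W-post)@Q.T*1000
    m=(L[...,2]>2.5)&(L[...,2]<9.5)&(L[...,1]>8)&(L[...,1]<18)&(np.abs(L[...,0])<45); P=L[m]
    print(n,len(P),"x",np.percentile(P[:,0],[0,5,50,95,100]).round(1),"y",np.percentile(P[:,1],[5,95]).round(1))
ext(np.load("side0.npz")["W"],"before"); ext(cloud(d),"now"); 
w=snap("wrist"); save(w,"wrist5.png"); ext(cloud(w),"wrist")
E
python3 f.py
```

```text
before 127 x [-18.9 -17.5  -3.1   8.7  10.2] y [10.  15.9]
now 144 x [-34.2 -32.7 -15.4   3.2   6.8] y [ 9.3 15.8]
wrist 145 x [-30.7 -28.6 -19.8  -9.2   8.6] y [ 8.4 13.9]
tcp [-17.62  -0.2   62.2 ] F [-0.31  0.14 -0.39] M [-0.013 -0.107 -0.007] tilt -0.0832 16.4
```

The bow went from x = -19 to -34 mm, so the clip is off. I'll withdraw straight up, slowly at first.

Emit:
drive_tool:
  plan:
    - [-0.00016,0,-0.002,0,0,0,-1]
    - [-0.00025,0,-0.003,0,0,0,-1]
    - [-0.00033,0,-0.004,0,0,0,-1]
    - [-0.0004,0,-0.005,0,0,0,-1]
    - [-0.0004,0,-0.005,0,0,0,-1]
    - [-0.0005,0,-0.006,0,0,0,-1]
    - [-0.0005,0,-0.006,0,0,0,-1]
    - [-0.0006,0,-0.008,0,0,0,-1]
    - [-0.0008,0,-0.01,0,0,0,-1]
    - [-0.0008,0,-0.01,0,0,0,-1]

```text
t: 17.4
tcp_pos: [0.5163, 0.2414, 0.2005]
tool_rot: [0.996, -0.085, -0.041, -0.004]
force: [0.1, 0.2, -0.7]
finger_gap: 0.267
gripper_force: 98.3
```

```bash
python3 f.py; python3 - <<'E'
from g import *
d=snap("side"); save(d,"side6.png"); 
L=(cloud(d)-post)@Q.T*1000
m=(L[...,2]>2.5)&(L[...,2]<9.5)&(np.abs(L[...,1])<25)&(L[...,0]<-13)&(L[...,0]>-60); P=L[m]
print(len(P),cv2.minAreaRect(P[:,:2].astype(np.float32)),P[:,2].mean())
m=(L[...,2]>9.5)&(L[...,2]<25)&(np.abs(L[...,1])<25)&(L[...,0]<-14)&(L[...,0]>-60);print("above",m.sum())
w=snap("wrist"); 
cv2.imwrite("pics/c6.png",np.hstack([cv2.resize(d["image"][250:400,200:370],(400,353)),cv2.resize(w["image"],(400,300))[:300] if 0 else cv2.resize(w["image"],(400,353))])[:,:,::-1])
E
```

```text
tcp [-17.07  -0.14 122.48] F [ 0.07  0.22 -0.72] M [ 0.035 -0.101  0.009] tilt -0.0822 17.4
168 ((-25.16067886352539, 2.547332763671875), (29.224477767944336, 26.58392906188965), 85.14163970947266) 5.64210612340334
above 1
```

View pics/c6.png

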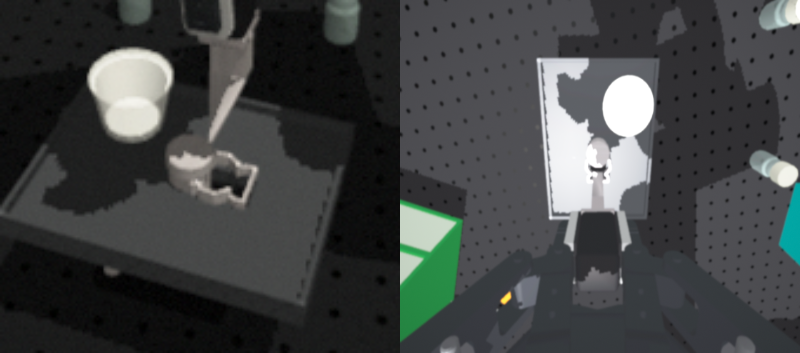

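The clip lies flat beside the post, with its bow at about (245,185) in the left half. I'll lift clear, untilt, and carry the wedge back to the stand.

Emit:
drive_tool:
  plan:
    - [-0.0012,0,-0.0145,0,0,0,-1]
    - [-0.0012,0,-0.0145,0,0,0,-1]
    - [-0.0012,0,-0.0145,0,0,0,-1]
    - [-0.0012,0,-0.0145,0,0,0,-1]
    - [0,0,0,0,4.71,0,-1]
    - [0,0,0,0,0,5.4,-1]
    - [0.0078,0.0289,0,0,0,0,-1]
    - [0.0078,0.0289,0,0,0,0,-1]
    - [0.0078,0.0289,0,0,0,0,-1]
    - [0.0078,0.0289,0,0,0,0,-1]

```text
t: 18.5
tcp_pos: [0.5157, 0.1207, 0.2576]
tool_rot: [0.991, -0.132, -0.0, 0.0]
force: [-0.0, -0.3, 0.4]
finger_gap: 0.268
gripper_force: 98.3
```

Emit:
drive_tool:
  plan:
    - [0.0078,0.0289,0,0,0,0,-1]
    - [0.0078,0.0289,0,0,0,0,-1]
    - [0.0078,0.0289,0,0,0,0,-1]
    - [0.0078,0.0289,0,0,0,0,-1]
    - [0.0078,0.0289,0,0,0,0,-1]
    - [0.0078,0.0289,0,0,0,0,-1]
    - [0.0078,0.0289,0,0,0,0,-1]
    - [0.0078,0.0289,0,0,0,0,-1]
    - [0,0,0,0,0,0,-1]
    - [0,0,0,0,0,0,-1]

```text
t: 19.5
tcp_pos: [0.5155, -0.1182, 0.2575]
tool_rot: [0.991, -0.133, -0.001, -0.0]
force: [0.5, 0.9, -0.9]
finger_gap: 0.27
gripper_force: 98.4
```

```bash
cat > r.py <<'E'
from h import *
pk=np.array([.5148,-.2067,.075]); a=np.radians(-15.1); K=np.array([[np.cos(a),np.sin(a),0],[-np.sin(a),np.cos(a),0],[0,0,1]])
s=manip.sense(); d=snap("wrist"); L=(cloud(d)-pk)@K.T*1000
print("tcp rel pocket",(K@(s["tcp_pos"]-pk)*1000).round(2),"axes",(K@R.from_quat(s["tool_rot"]).as_matrix()).round(4).tolist(),s["force"].round(1),s["t"])
tz=(s["tcp_pos"][2]-.075)*1000
for z in range(-85,20,8):
    m=(np.abs(L[...,2]-tz-z)<4)&(np.abs(L[...,1])<16)&(np.abs(L[...,0])<22); P=L[m]
    if len(P)>5: print("z rel tcp",z,len(P),"x",np.percentile(P[:,0],[5,50]).round(1),"y",np.percentile(P[:,1],[2,98]).round(1))
b=(np.abs(L[...,2])<3)&(L[...,0]>-40)&(L[...,0]<75)&(np.abs(L[...,1])<32); P=L[b]
print("rack",len(P),cv2.minAreaRect(P[:,:2].astype(np.float32)))
save(d,"wrist7.png")
E
python3 r.py
```

```text
tcp rel pocket [-22.41  85.64 182.46] axes [[1.0, -0.0029, -0.0013], [-0.0029, -1.0, 0.0006], [-0.0013, -0.0006, -1.0]] [ 0.5  0.9 -0.9] 19.5
rack 5228 ((21.625343322753906, 0.02587127685546875), (56.69754409790039, 100.37290954589844), 89.92591094970703)
```

Emit:
drive_tool:
  plan:
    - [0.006,0.0214,0,0,0,0,-1]
    - [0.006,0.0214,0,0,0,0,-1]
    - [0.006,0.0214,0,0,0,0,-1]
    - [0.006,0.0214,0,0,0,0,-1]
    - [0,0,0,0,0,0,-1]
    - [0,0,0,0,0,0,-1]
    - [0,0,0,0,0,0,-1]

```text
t: 20.25
tcp_pos: [0.5163, -0.205, 0.2575]
tool_rot: [0.991, -0.131, -0.001, -0.001]
force: [-0.4, 0.4, -2.0]
finger_gap: 0.268
gripper_force: 98.5
```

```bash
python3 r.py
```

```text
tcp rel pocket [  1.03   2.02 182.54] axes [[1.0, 0.0003, -0.0015], [0.0003, -1.0, 0.0009], [-0.0015, -0.0009, -1.0]] [-0.4  0.4 -2. ] 20.25
z rel tcp -85 60 x [12.2 12.8] y [-2.2  7.1]
z rel tcp -77 63 x [11.5 12.1] y [-2.5  6.9]
z rel tcp -69 76 x [10.8 11.4] y [-2.6  6.8]
z rel tcp -61 86 x [10.3 10.7] y [-2.4  7.2]
z rel tcp -53 90 x [ 9.6 10. ] y [-2.3  7. ]
z rel tcp -45 106 x [8.8 9.4] y [-2.7  6.8]
z rel tcp -37 120 x [8.1 8.7] y [-2.5  7.2]
z rel tcp -29 88 x [7.7 8.2] y [-2.3  7. ]
z rel tcp -21 245 x [ 9.5 10.2] y [-9.3 13.9]
z rel tcp -13 378 x [ 9.3 10.1] y [-12.6  13.8]
z rel tcp -5 549 x [ 9.4 10.3] y [-15.1  15.3]
z rel tcp 3 664 x [ 9.4 10.3] y [-15.   15.3]
z rel tcp 11 774 x [ 9.4 10.4] y [-15.   15.4]
z rel tcp 19 1132 x [ 1.5 10.3] y [-14.8  15.5]
rack 4674 ((21.90029525756836, -0.013912200927734375), (56.04289245605469, 98.98471069335938), 89.93891143798828)
```

Emit:
drive_tool:
  plan:
    - [0.0005,0.0022,0.005,0,0,0,-1]
    - [0,0,0.015,0,0,0,-1]
    - [0,0,0.015,0,0,0,-1]
    - [0,0,0.015,0,0,0,-1]
    - [0,0,0.015,0,0,0,-1]
    - [0,0,0.015,0,0,0,-1]
    - [0,0,0.005,0,0,0,-1]
    - [0,0,0,0,0,0,-1]
    - [0,0,0,0,0,0,-1]

```text
t: 21.2
tcp_pos: [0.5168, -0.209, 0.1731]
tool_rot: [0.991, -0.132, 0.0, 0.0]
force: [0.3, -0.7, -1.4]
finger_gap: 0.266
gripper_force: 98.5
```

```bash
python3 r.py
```

```text
tcp rel pocket [ 2.58 -1.7  98.1 ] axes [[1.0, -0.0008, 0.0004], [-0.0008, -1.0, -0.0003], [0.0004, 0.0003, -1.0]] [ 0.3 -0.7 -1.4] 21.2
z rel tcp -85 61 x [14.  14.4] y [-6.   3.2]
z rel tcp -77 69 x [13.1 13.8] y [-6.3  3.1]
z rel tcp -69 71 x [12.5 13.1] y [-6.4  2.9]
z rel tcp -61 88 x [11.8 12.4] y [-6.2  3.4]
z rel tcp -53 91 x [11.1 11.7] y [-6.   3.2]
z rel tcp -45 104 x [10.3 11. ] y [-6.4  3. ]
z rel tcp -37 121 x [ 9.8 10.2] y [-6.2  3.4]
z rel tcp -29 85 x [9.3 9.8] y [-6.1  3.3]
z rel tcp -21 243 x [11.  11.8] y [-13.   10.2]
z rel tcp -13 374 x [10.9 11.7] y [-12.9  12.3]
z rel tcp -5 559 x [10.9 11.8] y [-15.3  15.3]
z rel tcp 3 662 x [11.  11.8] y [-15.2  15.3]
z rel tcp 11 796 x [10.9 11.9] y [-15.4  15.3]
z rel tcp 19 1100 x [ 4.1 11.8] y [-15.4  15.1]
rack 7930 ((22.83907699584961, -0.023778915405273438), (56.111351013183594, 97.46236419677734), 89.93458557128906)
```

Emit:
drive_tool:
  plan:
    - [-0.0012,-0.0014,0.003,0,0,0,-1]
    - [0,0,0,0,0,0,-1]
    - [0,0,0,0,0,0,-1]
    - [0,0,0,0,0,0,-1]
    - [0,0,0,0,0,0,-1]

```text
t: 21.75
tcp_pos: [0.5158, -0.2074, 0.1698]
tool_rot: [0.991, -0.132, -0.0, 0.0]
force: [0.5, -0.8, -0.7]
finger_gap: 0.265
gripper_force: 98.5
```

```bash
python3 r.py
```

```text
tcp rel pocket [ 1.11 -0.42 94.85] axes [[1.0, -0.001, -0.0001], [-0.001, -1.0, -0.0001], [-0.0001, 0.0001, -1.0]] [ 0.5 -0.8 -0.7] 21.75
z rel tcp -85 60 x [12.5 12.9] y [-4.7  4.5]
z rel tcp -77 61 x [11.9 12.3] y [-4.6  4.3]
z rel tcp -69 78 x [10.9 11.6] y [-5.1  4.2]
z rel tcp -61 82 x [10.4 10.9] y [-4.9  4.7]
z rel tcp -53 97 x [ 9.6 10.1] y [-4.8  4.5]
z rel tcp -45 105 x [8.9 9.5] y [-5.1  4.3]
z rel tcp -37 117 x [8.2 8.8] y [-5.   4.7]
z rel tcp -29 86 x [7.8 8.3] y [-4.8  4.5]
z rel tcp -21 246 x [ 9.6 10.3] y [-11.8  11.4]
z rel tcp -13 373 x [ 9.4 10.2] y [-11.8  13.1]
z rel tcp -5 546 x [ 9.6 10.4] y [-15.4  15.2]
z rel tcp 3 671 x [ 9.5 10.4] y [-15.2  15.2]
z rel tcp 11 794 x [ 9.5 10.4] y [-15.4  15.3]
z rel tcp 19 1098 x [ 4.4 10.4] y [-15.2  15.1]
rack 8241 ((22.719451904296875, -0.06966781616210938), (56.20285415649414, 97.66315460205078), 89.9419937133789)
```

Emit:
drive_tool:
  plan:
    - [0,-0.0002,0.004,0,0,0,-1]
    - [0,0,0.005,0,0,0,-1]
    - [0,0,0.005,0,0,0,-1]
    - [0,0,0.006,0,0,0,-1]

```text
t: 22.2
tcp_pos: [0.5157, -0.2071, 0.1491]
tool_rot: [0.991, -0.132, -0.0, -0.0]
force: [-0.2, -0.5, -1.2]
finger_gap: 0.267
gripper_force: 98.5
```

```bash
python3 f.py
```

```text
tcp [  58.91 -442.12   71.08] F [-0.14 -0.53 -1.21] M [ 0.003 -0.019  0.067] tilt -0.0006 22.2
```

Emit:
drive_tool:
  plan:
    - [0,0,0.006,0,0,0,-1]
    - [0,0,0.006,0,0,0,-1]
    - [0,0,0.006,0,0,0,-1]
    - [0,0,0.006,0,0,0,-1]
    - [0,0,0.006,0,0,0,-1]
    - [0,0,0.006,0,0,0,-1]
    - [0,0,0.006,0,0,0,-1]
    - [0,0,0.003,0,0,0,-1]
    - [0,0,0,0,0,0,-1]

```text
t: 23.1
tcp_pos: [0.5155, -0.207, 0.1041]
tool_rot: [0.991, -0.132, -0.001, -0.0]
force: [0.6, 0.4, -1.9]
finger_gap: 0.268
gripper_force: 98.5
```

```bash
python3 f.py
```

```text
tcp [  58.68 -442.04   26.15] F [ 0.51  0.54 -1.91] M [-0.025 -0.023  0.049] tilt -0.0013 23.1
```

Emit:
drive_tool:
  plan:
    - [0,0,0.001,0,0,0,-1]
    - [0,0,0.001,0,0,0,-1]
    - [0,0,0.001,0,0,0,-1]
    - [0,0,0.0005,0,0,0,-1]
    - [0,0,0,0,0,0,-1]

```text
t: 23.6
tcp_pos: [0.5157, -0.2071, 0.1012]
tool_rot: [0.991, -0.132, -0.0, -0.0]
force: [0.7, 0.6, -1.0]
finger_gap: 0.265
gripper_force: 98.5
```

Emit:
drive_tool:
  plan:
    - [0,0,0.0005,0,0,0,-1]
    - [0,0,0.0005,0,0,0,-1]
    - [0,0,0,0,0,0,-1]

```text
t: 23.9
tcp_pos: [0.5157, -0.2071, 0.1001]
tool_rot: [0.991, -0.132, -0.0, -0.0]
force: [-0.2, -0.3, -1.2]
finger_gap: 0.269
gripper_force: 98.5
```

Emit:
drive_tool:
  plan:
    - [0,0,0.0005,0,0,0,-1]
    - [0,0,0.0003,0,0,0,-1]
    - [0,0,0,0,0,0,-1]

```text
t: 24.2
tcp_pos: [0.5157, -0.2071, 0.0994]
tool_rot: [0.991, -0.132, -0.0, -0.0]
force: [0.5, -0.3, -0.9]
finger_gap: 0.269
gripper_force: 98.5
```

```bash
python3 f.py
```

```text
tcp [  58.99 -442.15   21.42] F [ 0.57 -0.24 -0.88] M [ 0.062 -0.005  0.032] tilt -0.0003 24.2
```

Emit:
drive_tool:
  plan:
    - [0,0,0.0005,0,0,0,-1]
    - [0,0,0.0002,0,0,0,-1]
    - [0,0,0,0,0,0,-1]

```text
t: 24.5
tcp_pos: [0.5157, -0.2072, 0.0994]
tool_rot: [0.991, -0.132, -0.0, 0.0]
force: [-1.0, 0.2, 5.1]
finger_gap: 0.272
gripper_force: 99.1
```

```bash
python3 f.py
```

```text
tcp [  58.98 -442.17   21.37] F [-1.01  0.    5.05] M [0.191 0.312 0.004] tilt -0.0001 24.5
```

It's seated at the same height as at the pick, with 6 N up on it. I'll release to half open and rise.

Emit:
drive_tool:
  plan:
    - [0,0,0,0,0,0,0]
    - [0,0,0,0,0,0,0]
    - [0,0,0,0,0,0,0]
    - [0,0,0,0,0,0,0]
    - [0,0,0,0,0,0,0]

```text
t: 25.0
tcp_pos: [0.5157, -0.2071, 0.0985]
tool_rot: [0.991, -0.132, -0.0, -0.0]
force: [-0.3, -0.2, -0.5]
finger_gap: 0.5
gripper_force: 0.0
```

Emit:
drive_tool:
  plan:
    - [0,0,-0.01,0,0,0,0]
    - [0,0,-0.02,0,0,0,0]
    - [0,0,-0.03,0,0,0,0]
    - [0,0,-0.03,0,0,0,0]
    - [0,0,-0.03,0,0,0,0]
    - [0,0,-0.026,0,0,0,0]
    - [0,0,0,0,0,0,0]
    - [0,0,0,0,0,0,0]

```text
t: 25.8
tcp_pos: [0.5158, -0.2071, 0.2456]
tool_rot: [0.991, -0.132, 0.001, 0.0]
force: [-0.3, 0.4, -0.4]
finger_gap: 0.5
gripper_force: 0.0
```

```bash
python3 w.py; python3 - <<'E'
from g import *
d=snap("side"); L=(cloud(d)-post)@Q.T*1000
m=(L[...,2]>2.5)&(L[...,2]<9.5)&(np.abs(L[...,1])<25)&(L[...,0]<-13)&(L[...,0]>-60); P=L[m]
print("clip",len(P),cv2.minAreaRect(P[:,:2].astype(np.float32)),P[:,2].mean(),P[:,0].min())
w=cv2.imread("pics/wrist1.png")
cv2.imwrite("pics/c8.png",np.hstack([cv2.resize(d["image"],(400,300)),cv2.resize(w[60:330,120:480],(400,300))[:,:,::-1]])[:,:,::-1])
E
```

```text
[ 0.5152 -0.2068  0.2445] [ 0.9652 -0.2616 -0.0012] 0.4992462455167448 25.85 [-0.22 -0.38  0.49]
rack 4496 (array([ 535.6, -212.3]), array([56.1, 99.6]), 74.81) [ 0.5449 -0.2181  0.0745]
handletop 675 (array([ 515.3, -207. ]), array([23.2, 20.5]), 74.17) [ 0.516  -0.2069  0.1262]
handle 951 (array([ 515.4, -206.7]), array([24. , 20.5]), 74.17) [ 0.5199 -0.2076  0.1258]
clip 171 ((-23.538063049316406, 1.377018928527832), (20.709951400756836, 29.650053024291992), 0.2222607284784317) 5.597657954091542 -33.866897192960465
```

View pics/c8.png

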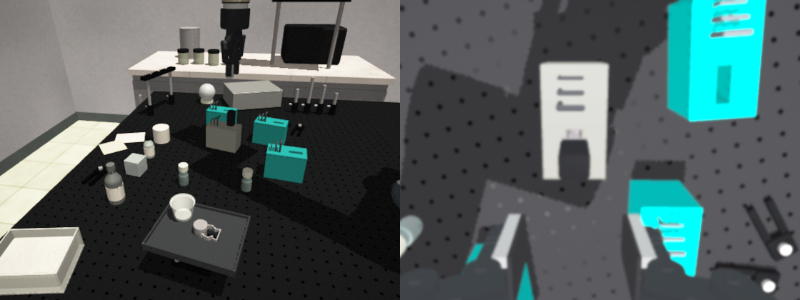

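The left half shows the clip flat beside the post at (212,232) with the bystanders in place. The right half shows the wedge home in the stand at (573,155), at the same position and height as at the start. I'll hand in now.

```bash
python3 -c "
from station import manip
print(manip.sign_off())"
```

```text
the job is handed in; nothing more can be done
None
```

I handed the job in after about 26 s on the robot's clock: the clip is off and lies flat on the stage about 15 mm from the post's axis, the wedge is back home in its pocket, and the highest wrist force I read while sliding it in was about 6 N; sign-off returned no verdict.

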